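Pin back the sprung belt tensioner of a pulp stirrer

TASK

The pulp stirrer's drive is open for a new belt: take the short locking pin with the round black knob out of the wooden tool block, stand it in the hole in the tail of the tensioner arm, then turn the arm back against its spring by its idler wheel and hold it there until the pin drops through into the lock plate below. Feel for it: do not strain the arm against the pin once the pin has caught, do not wind the arm on to its far stop, and never let it snap back; leave the pin fully home and holding the arm, and leave the tools and the nut tray where they are.

Things in the scene. Friction and masses are not known exactly. Their poses are not given: they have to be found in the camera images.
- deck: Drive head of a pulp stirrer, fixed: grey plate on two side cheeks, top 110 mm above the table. Origin: on the table under it; the plate spans -125 to 125 mm in its x, -190 to 200 mm in its y. On it, in its frame: a 110 mm pulley at (60, 130) mm, a 60 mm pulley at (75, -90) mm, tops 62 mm above the plate, and the sprung tensioner. It carries the lock plate (see pivot).
- tensioner_angle (a joint): Angle of the tensioner arm (rad) about the pivot. 0: at rest on its near stop, as at the start. Grows counter-clockwise seen from above (the idler wheel moves to the deck's -x side); far stop at 1.0. The spring pushes back to 0 with 0.35 N m at 0, plus 0.5 N m per rad (4 N at the wheel at rest, 6.5 to 9 N when locked); if let go the arm flies back. Not self-holding.
- pivot (a point): The arm's upright axis, at the deck plate's top (110 mm up). The lock plate, flat steel 12 mm thick, lies on the deck under the arm's tail; its one upright hole is 11.8 mm wide, 70 mm from the pivot, its bottom closed by the deck. It is clamped by bolts in slots, so its hole meets the arm's hole at an arm angle anywhere from 0.42 to 0.82 rad: not measured, to be felt for.
- wheel_center (a point): Centre of the black idler wheel on the arm: 50 mm diameter, 22 mm tall, spinning freely on an upright axle 85 mm from the pivot, its middle 39 mm above the deck plate; a bolt head stands 6 mm out of its top. At rest 30 mm are free beside it on both sides of the arm; the arm, 24 mm wide, runs under it with its top 25 mm above the deck plate.
- tail_bore (a point): Centre of the upper mouth of the upright hole in the square boss (28 x 28 x 18 mm) on the arm's tail, 70 mm from the pivot, opposite the wheel, 32 mm above the deck plate. The hole is 11.8 mm wide and 18 mm long; 2 mm under it lies the lock plate's top face. It turns with the arm.
- pin_knob (a point): Centre of the locking pin's round black knob, where to grip it: 24 mm diameter, 20 mm tall, 49 mm above the pin's foot. Under it a steel collar 16 mm diameter, 8 mm tall, and the steel shank, 10 mm diameter, 31 mm long. 59 mm in all, about 80 g. It stands in the tool block, collar on the block's top.
- pin_tip (a point): Centre of the foot of the locking pin.
- lock_pin: The locking pin (see pin_knob); origin at its foot, z up. Stood in the arm's hole it first rests with its foot on the lock plate, collar 11 mm above the boss, and slides along with the arm; when the holes meet it drops by its own weight; fully home its collar rests on the boss.
- tool_block: Fixed wooden block 150 x 45 x 42 mm with three upright holes 36 mm deep, at -50, 0 and 50 mm along its x axis, 12.5 mm wide. Origin: centre of its underside. The pin stands in one of the holes, a nut driver and a bradawl in the others, in any order.
- nut_driver_center (a point): Nut driver standing in the tool block, black handle 26 mm diameter, its top 60 mm above the block. Bystander; the point is half-way up it.
- bradawl_center (a point): Bradawl standing in the tool block, pear-shaped wooden handle 32 mm across, its top 48 mm above the block. Bystander; the point is half-way up it.
- wrench: Steel spanner 190 mm long lying on the table. Bystander; origin on its underside.
- screwdriver: Screwdriver lying on the table. Bystander; origin on its underside.
- nut_tray: Steel tray 100 x 75 x 28 mm with the guard's nuts. Bystander; origin: centre of its underside.
- tension_arm: The sprung tensioner arm, dark steel: idler wheel at one end, square boss with the pin's hole at the tail. Origin on the pivot at the deck plate's top; its x axis points to the wheel, z up.

How it is judged:
On the way, in this order (a step that is already met when the one before it is completed fails the run):
1. the pin stands in the hole of the arm's tail, its foot through the hole, with the arm still near its rest (horizontal distance between pin_tip and tail_bore below 0.004 m and z of pin_tip in the frame of tail_bore below -0.015 m and angle between lock_pin's own z axis and vertical below 0.15 rad and value of joint tensioner_angle below 0.35 rad), for 0.2 s.
2. the arm is turned back and the pin has dropped through it into the lock plate (value of joint tensioner_angle above 0.36 rad and horizontal distance between pin_tip and tail_bore below 0.004 m and z of pin_tip in the frame of tail_bore below -0.026 m), for 0.2 s.
At the end, for the whole second after the job is handed in: The pin is home through the arm's hole and in the lock plate (foot at least 28 mm below the boss's top face, that is, collar within 3 mm of the boss), within 4 mm of the hole's axis, upright within 0.15 rad and at rest, and it alone holds the arm turned back, between 0.36 and 0.9 rad (value of joint tensioner_angle between 0.36 and 0.9 rad and horizontal distance between pin_tip and tail_bore below 0.004 m and z of pin_tip in the frame of tail_bore below -0.028 m and angle between lock_pin's own z axis and vertical below 0.15 rad and linear speed of lock_pin below 0.02 m/s); the robot touches nothing.
It fails at once if the arm's boss and the pin are strained against each other (over 25 N) (contact force between lock_pin and tension_arm above 25 N).
It fails at once if the arm is wound on to its far stop (over 0.95 rad) (value of joint tensioner_angle above 0.95 rad).
It fails at once if the sprung arm snaps back (faster than 2 rad/s below 0.33 rad) (velocity of joint tensioner_angle below -2 rad/s and value of joint tensioner_angle below 0.33 rad).
It fails at once if a bystander is moved (over 20 mm) (distance of any of nut_driver_center, bradawl_center, wrench, screwdriver, nut_tray from where it was at the start of the episode above 0.02 m).
It also fails if it takes over 72 s, if anything falls off the work surface, if the arm or the gripper's body presses on something with over 40 N, if the wrist force passes 120 N, or if a joint passes its speed limit or range.

ROBOT

A 6-joint arm with a two-finger parallel gripper is mounted at the origin on the work surface. World frame = base frame: x ahead of the robot, y to its left, z up, the work surface at z = 0. Lengths are in m, angles in rad, forces in N, time in s.
With the tool pointing down it reaches from about 0.35 to 0.975 m from the base axis. Payload 7.1 kg.
Tool frame: the origin (TCP) lies midway between the tips of the shut fingers; the grasp point (between the pads) lies 19 mm behind it; z points along the fingers, x is the direction in which the jaws open and shut, and the axes are right-handed (so a half turn about z gives the same grasp; the last joint's range is limited). The gripper opens to 88 mm and grips with 3 to 60 N. Pads are 20 mm wide; open, the fingers measure 115 mm over their backs; the gripper's body (75 mm by 178 mm) begins 61 mm behind the grasp point.
Start: joints at [-1.176, 0.423, 1.63, -0, 1.089, -0.019], TCP at [0.251, -0.572, 0.223] pointing down, gripper open.
Joint ranges: [-3, 3], [-0.9, 2.11], [0.09, 2.58], [-1.31, 4.45], [0.11, 2.69], [-2.54, 2.54]. Speed limits (rad/s): [2.39, 2.39, 3.01, 3.14, 3.14, 3.14].

INTERFACE

Orientations are given as a unit quaternion [w, x, y, z].
In Python, from station import move_pose, movel, movej, command_gripper, wait, inverse_kinematics, read_camera, camera_info, MotionError, job_done, get_time, get_joint_pos, get_qvel, get_effort, get_tcp_pos, get_ee_rot, get_ft_force, get_ft_torque, get_grip_width gives the robot as it stands. Calls block until the motion is done:
- move_pose(position, orientation): joint-space move of the TCP to a pose.
- movel(position, frame=None, v=0.15, until_force=None): straight line of the TCP; frame=None keeps the orientation; v is the mean speed in m/s. With until_force (N) it stops when the force on the tool has changed by that much, and returns True; else False.
- movej(angles): joint-space move.
- command_gripper(opening): opening from 0.0 (shut) to 1.0 (fully open); the grip force is fixed at half the most; returns when the fingers have stopped.
- wait(seconds).
- inverse_kinematics(position, orientation): joint angles nearest the present ones, or None.
- read_camera(name): name is "scene" or "top"; returns the picture (384x512x3 uint8, red, green, blue); there is no depth.
- camera_info(name): a dict with "intrinsics" (3x3 intrinsics, pixels), "T" (4x4, takes a point from camera to world coordinates). Camera axes: x right, y up, looking along -z (the intrinsics and any distortion apply to the point x, -y, -z); pixel columns grow to the right and rows downward; lengths in m; the calibration is good to about 2 mm. A picture is of the moment at which its call begins. camera_info takes no time and is no camera call.
A pose or a line that the arm cannot do raises MotionError and nothing moves.
- job_done(): hands the job in, once; it reports no verdict.
Readings, each from a call of its own:
- get_time(): time.
- get_joint_pos(): joint angles.
- get_qvel(): joint speeds.
- get_effort(): joint torques, N m.
- get_tcp_pos(): TCP position.
- get_ee_rot(): TCP orientation.
- get_ft_force(): force on the tool from outside, world axes, zero at the start.
- get_ft_torque(): the same for the moment, N m.
- get_grip_width(): opening from 0.0 (shut) to 1.0 (fully open).
Only numpy, scipy, OpenCV 4.12 (cv2) and the standard library are available. Lean on these libraries where they do the work, as an engineer would, in place of code of your own. Each camera call takes 0.05 s, during which the arm holds its last target.

## Working session

There is one attempt and no reset: what is moved stays moved. The work goes in short steps, each a Python script; the robot and the scene stay as the last script left them, time stands still between calls to the robot, and variables do not carry over. Pictures are saved under pics/ and viewed, and the job is handed in when it is done.

```bash
mkdir -p pics; ls; python3 - <<'E'
from station import *
import cv2
for n in ["scene","top"]:
    im=read_camera(n); cv2.imwrite(f"pics/{n}0.png",im[:,:,::-1]); c=camera_info(n); print(n,c)
print(get_time(),get_ee_rot(),get_ft_force())
E
```

```text
pics
scene {'intrinsics': array([[403.90708881,   0.        , 257.80751655],
       [  0.        , 403.90708881, 192.34593712],
       [  0.        ,   0.        ,   1.        ]]), 'T': array([[-0.86943955, -0.28839287,  0.40112892,  0.98921129],
       [ 0.49373995, -0.47896099,  0.72582176,  0.90698769],
       [-0.01719672,  0.82911152,  0.55881871,  0.80213453],
       [ 0.        ,  0.        ,  0.        ,  1.        ]])}
top {'intrinsics': array([[373.41124211,   0.        , 254.65098279],
       [  0.        , 373.41124211, 188.17744606],
       [  0.        ,   0.        ,   1.        ]]), 'T': array([[ 0.01886212,  0.99102066, -0.13237169,  0.3192626 ],
       [-0.99978542,  0.01756139, -0.01098697,  0.01889224],
       [-0.00856369,  0.13255052,  0.99113925,  1.24106442],
       [ 0.        ,  0.        ,  0.        ,  1.        ]])}
0.1 [-3.67908699e-04  8.37293388e-01 -5.46753459e-01 -5.49396270e-04] [-0.50510192 -0.96434924  0.20528456]
```

View pics/scene0.png

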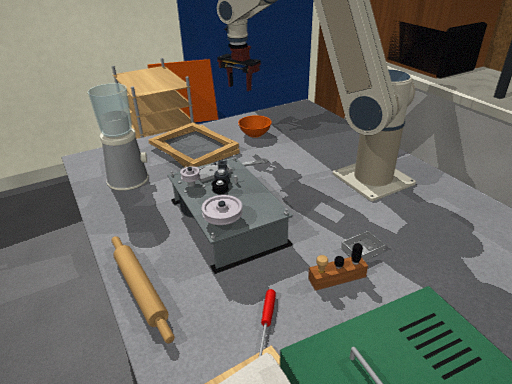

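View pics/top0.png

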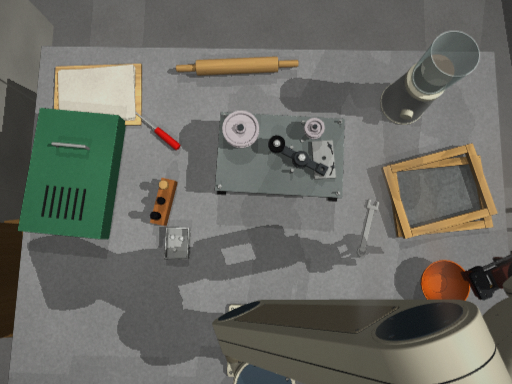

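The top view shows the deck at about (280,155), the wheel at (277,144), the boss near (318,167) and the tool block at (163,200). The block's middle tool is the low round black knob. I'll zoom in next.

```bash
python3 - <<'E'
import cv2,numpy as np
t=cv2.imread("pics/top0.png");s=cv2.imread("pics/scene0.png")
def z(im,x,y,w,h,f): return cv2.resize(im[y:y+h,x:x+w],None,fx=f,fy=f,interpolation=cv2.INTER_CUBIC)
cv2.imwrite("pics/z1.png",z(t,210,105,140,100,5.5))
cv2.imwrite("pics/z2.png",np.hstack([z(t,140,170,60,60,6),z(s,300,230,73,60,6)]))
cv2.imwrite("pics/z3.png",z(s,165,155,130,100,6))
E
```

```text
(no output)
```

View pics/z1.png

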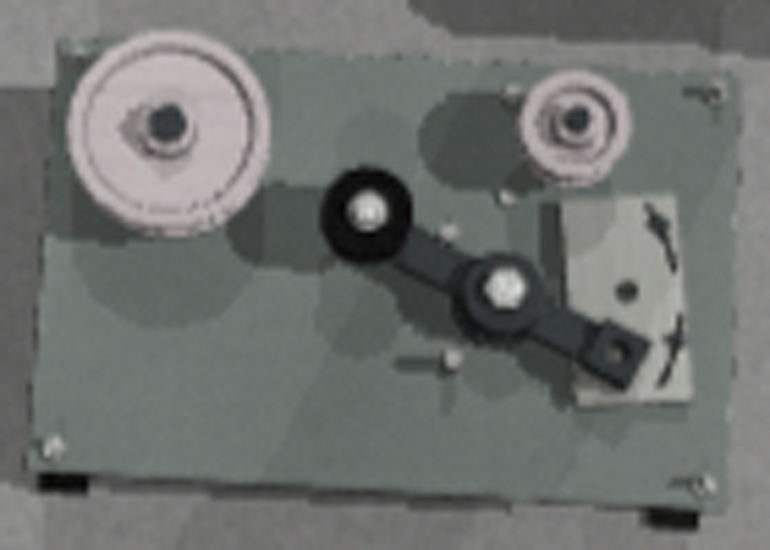

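View pics/z2.png

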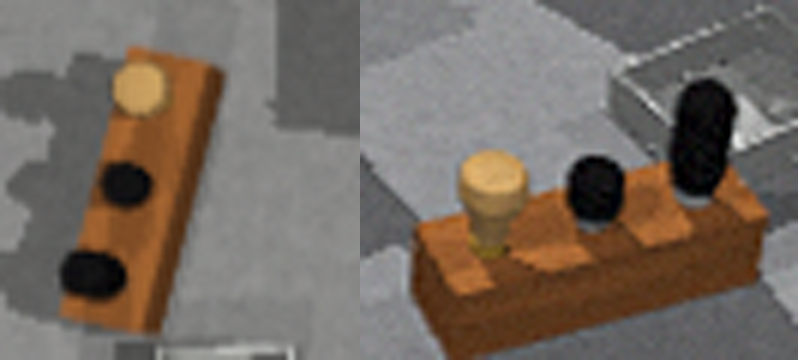

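View pics/z3.png

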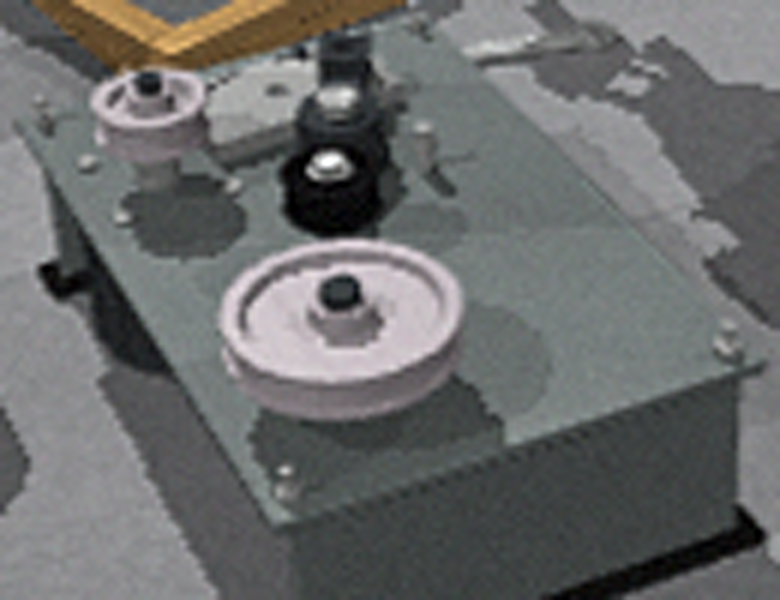

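```bash
cat > h.py <<'E'
import numpy as np,cv2
from station import *
def ray(n,uv):
    c=camera_info(n);K=c["intrinsics"];T=c["T"]
    d=np.array([(uv[0]-K[0,2])/K[0,0],-(uv[1]-K[1,2])/K[1,1],-1.]);return T[:3,3],T[:3,:3]@d
def onz(n,uv,z):
    o,d=ray(n,uv);return o+d*(z-o[2])/d[2]
def tri(a,b):
    (o1,d1),(o2,d2)=ray("top",a),ray("scene",b)
    s=np.linalg.lstsq(np.c_[d1,-d2],o2-o1,rcond=None)[0]
    p,q=o1+s[0]*d1,o2+s[1]*d2;return (p+q)/2,np.linalg.norm(p-q)
def proj(n,p):
    c=camera_info(n);K=c["intrinsics"];T=c["T"];q=T[:3,:3].T@(np.asarray(p)-T[:3,3])
    return np.array([K[0,0]*q[0]/-q[2]+K[0,2],K[1,1]*-q[1]/-q[2]+K[1,2]])
def blob(im,x,y,r,lo,hi,f=6):
    """mask lo<=gray<=hi in window, component nearest the centre: centroid, bbox, area (px)"""
    g=cv2.resize(cv2.cvtColor(im,cv2.COLOR_RGB2GRAY)[y-r:y+r,x-r:x+r],None,fx=f,fy=f,interpolation=cv2.INTER_CUBIC)
    n,l,st,ce=cv2.connectedComponentsWithStats(cv2.inRange(g,lo,hi))
    best=min([i for i in range(1,n) if st[i,4]>40],key=lambda i:np.hypot(*(ce[i]-r*f)))
    off=np.array([x-r,y-r]);return (ce[best]+.5)/f-.5+off,(st[best,:4]/f).round(1)+np.r_[off,0,0],st[best,4]/f/f
E
python3 - <<'E'
from h import *
t=cv2.imread("pics/top0.png")[:,:,::-1].copy();s=cv2.imread("pics/scene0.png")[:,:,::-1].copy()
for nm,im,x,y,r,lo,hi in [("wheel bolt",t,276,143,8,120,255),("wheel",t,276,144,14,0,40),("lockhole",t,323,157,5,0,90),("bore",t,322,169,2,70,255),
 ("pivotbolt",t,301,157,6,120,255),("bigP",t,240,127,5,0,80),("smallP",t,314,127,5,0,80),
 ("knob top",t,161,200,8,0,45),("knob scene",s,339,262,8,0,45),("wheelS",s,219,186,12,0,45),("wboltS",s,219,182,5,120,255),("nutdrv",t,155,215,8,0,45)]:
    try: print(nm,blob(im,x,y,r,lo,hi))
    except Exception as e: print(nm,e)
g=cv2.cvtColor(t,cv2.COLOR_RGB2GRAY);print(g[162:176,314:332])
E
```

```text
wheel bolt (array([276.79588878, 142.68841692]), array([274.3, 140.2,   5.8,   6.5]), np.float64(27.13888888888889))
wheel (array([276.23634637, 144.42564932]), array([268.5, 135.7,  16.3,  17.7]), np.float64(180.38888888888889))
lockhole (array([323.53949904, 157.53082852]), array([322.2, 156.3,   3.7,   3.3]), np.float64(9.61111111111111))
bore (array([320.99092409, 169.27887789]), array([320. , 168.7,   2.8,   2.3]), np.float64(5.611111111111111))
pivotbolt (array([301.59645471, 156.8514383 ]), array([298.5, 154. ,   7. ,   6.8]), np.float64(36.69444444444444))
bigP (array([239.95526316, 127.07248804]), array([237.5, 124.3,   6.2,   6.3]), np.float64(29.027777777777775))
smallP (array([314.37934363, 126.34942085]), array([312.5, 124.8,   4.5,   4.2]), np.float64(14.388888888888888))
knob top (array([160.52163805, 200.38769671]), array([156.7, 197. ,   8.8,   7.8]), np.float64(51.77777777777778))
knob scene (array([338.89119923, 261.26423813]), array([334.5, 256.2,   9.5,  11. ]), np.float64(86.16666666666667))
wheelS (array([220.97362699, 184.91200978]), array([211.7, 174. ,  19.3
[... 619 characters left out ...]
 70 107 147 167 125  75]
 [ 59  53  40  35  55  57  59  43  29  29  47  56  56  54 112 163 143  99]
 [ 57  41  40  42  55  56  68  63  54  25  35  53  57  64 137 166 169 126]
 [ 48  38  42  53  58  55  72  81  86  37  34  53  56  90 158 169 168 131]
 [ 48  32  40  52  56  57  68  75  77  45  45  56  72 126 162 169 168 118]
 [ 72  51  27  35  48  55  56  57  54  51  54  56 113 152 165 168 161  72]
 [ 68  72  54  34  28  46  49  54  57  56  56  70 142 165 166 166 119  53]
 [ 63  84  86  67  50  33  31  43  48  54  57 112 146 165 168 158  69  81]
 [ 75  86  88  86  87  66  51  27  28  46  68 139 156 166 166 124  66 131]
 [ 91 105 107 105 104  89  85  61  43  46 111 145 168 168 169 126 124 160]]
```

```bash
python3 - <<'E'
from h import *
np.set_printoptions(precision=4,suppress=True)
w=onz("top",(276.8,142.7),.1655);w2=onz("top",(276.4,144.0),.157)
print("wheel bolt/disc",w,w2,"tri bolt",tri((276.8,142.7),(219.14,181.92)))
for z in(.145,.15,.155,.16):
    p=onz("top",(301.6,156.85),z);v=w-p;r=np.linalg.norm(v[:2]);tb=p-v*70/85;print(z,p,r,tb[:2])
for uv in [(321.3,169.2),(321.9,168.8)]: print("bore",onz("top",uv,.142))
print("lock",onz("top",(323.54,157.53),.122))
k=tri((160.5,200.4),(338.9,261.3));print("knob",k,onz("top",(160.7,200.6),.065))
for z in (.17,.175,.18):
  a=onz("top",(239.95,127.07),z);b=onz("top",(314.38,126.35),z);d=(a-b)[:2];print("pulleys",a,b,np.linalg.norm(d),np.hypot(220,15), np.arctan2(d[1],d[0])-np.arctan2(220,-15))
E
```

```text
wheel bolt/disc [ 0.5995 -0.032   0.1655] [ 0.5978 -0.0313  0.157 ] tri bolt (array([ 0.6004, -0.0321,  0.1616]), np.float64(0.0003109975142442603))
0.145 [ 0.5627 -0.1076  0.145 ] 0.08409851804717568 [ 0.5323 -0.1699]
0.15 [ 0.5616 -0.107   0.15  ] 0.08407546321089569 [ 0.5303 -0.1688]
0.155 [ 0.5605 -0.1065  0.155 ] 0.08407103240819026 [ 0.5283 -0.1678]
0.16 [ 0.5593 -0.1059  0.16  ] 0.08408522858319424 [ 0.5263 -0.1667]
bore [ 0.5267 -0.1668  0.142 ]
bore [ 0.528  -0.1686  0.142 ]
lock [ 0.5668 -0.1772  0.122 ]
knob (array([0.4327, 0.3313, 0.0584]), np.float64(0.0004142764966410935)) [0.4313 0.329  0.065 ]
pulleys [0.644  0.0777 0.17  ] [ 0.6498 -0.1423  0.17  ] 0.22004377456981922 220.51077071199947 -0.04184163691050369
pulleys [0.6425 0.0774 0.175 ] [ 0.6482 -0.1415  0.175 ] 0.2190165544934947 220.51077071199947 -0.041841636910503244
pulleys [0.6409 0.0772 0.18  ] [ 0.6467 -0.1408  0.18  ] 0.21798933441717017 220.51077071199947 -0.04184163691050369
```

```bash
cat >> h.py <<'E'
def Q(th): return [0.,float(np.cos(th/2)),float(np.sin(th/2)),0.]
def wrap(a): return (a+np.pi/2)%np.pi-np.pi/2
E
python3 - <<'E'
from h import *
np.set_printoptions(precision=4,suppress=True)
b=onz("top",(163.3,184.7),.088);n=onz("top",(153.3,215.3),.102)
v=(b-n)[:2];print(b,n,np.linalg.norm(v),(b+n)/2)
th=wrap(np.arctan2(v[1],v[0])+np.pi/2);print("jaw yaw",th)
p=[.432,.330]
for th2 in(th,th+np.pi,th-np.pi):
    print(th2,inverse_kinematics([*p,.15],Q(th2)))
j=np.arctan2(.136,.071)+np.pi/2
for tt in (j,j-np.pi): print("wheel",tt,inverse_kinematics([.5995,-.0315,.2],Q(tt)),inverse_kinematics([.528,-.168,.2],Q(tt)))
E
```

```text
[0.4792 0.3174 0.088 ] [0.3823 0.3396 0.102 ] 0.09934728091053548 [0.4307 0.3285 0.095 ]
jaw yaw 1.346069482008394
1.346069482008394 [ 0.6304  0.4039  1.8635 -0.      0.8742 -0.7156]
4.487662135598187 [ 0.6304  0.4039  1.8635 -0.      0.8742  2.426 ]
-1.795523171581399 [ 0.6304  0.4039  1.8635 -0.      0.8742  2.426 ]
wheel 2.660454117118338 None None
wheel -0.4811385364714553 [-0.0723  0.4136  1.704  -0.      1.0239  0.4088] [-0.3295  0.3483  1.8066 -0.      0.9867  0.1516]
```

```bash
python3 - <<'E'
from h import *
np.set_printoptions(precision=4,suppress=True)
movel([.251,-.572,.33],v=.3)
command_gripper(.6)
move_pose([.4315,.3295,.22],Q(1.346))
cv2.imwrite("pics/s1.png",read_camera("scene")[:,:,::-1])
movel([.4315,.3295,.09],v=.15)
print(get_time(),get_tcp_pos(),get_grip_width(),get_ft_force())
im=read_camera("scene");cv2.imwrite("pics/s2.png",cv2.resize(im[180:330,240:440],None,fx=4,fy=4)[:,:,::-1])
E
```

```text
5.625 [0.432  0.3298 0.0907] 0.6015878646935046 [-0.1802  0.4423 -0.3496]
```

View pics/s2.png

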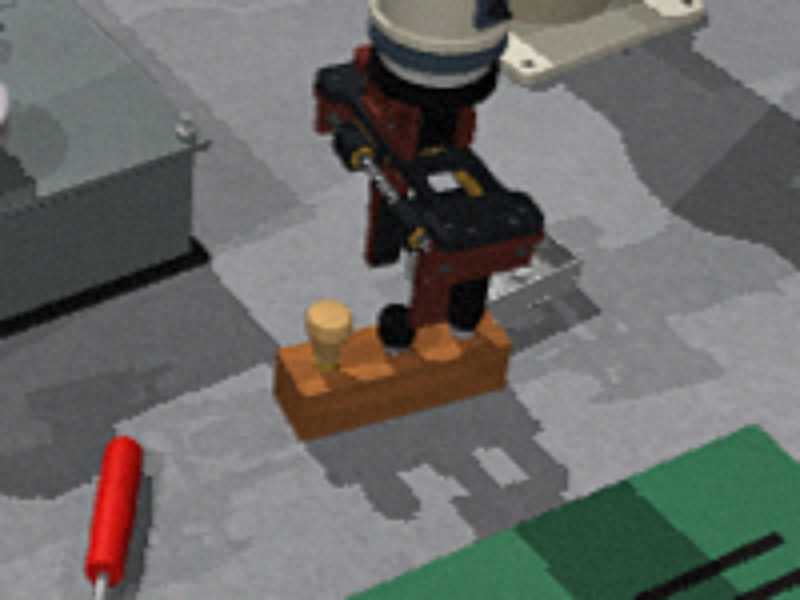

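The fingers straddle the block across its width, with the near finger at zoomed (432,315). The knob at (396,328) sits slightly to the bradawl side, which the height difference should explain. I'll check that by projection, then descend and grasp.

```bash
python3 - <<'E'
from h import *
np.set_printoptions(precision=4,suppress=True)
th=1.346;d=np.array([np.cos(th),np.sin(th),0]);p=np.array(get_tcp_pos())
for s in(1,-1): print("finger tip zoom",(proj("scene",p+s*.033*d)-[240,180])*4)
print("knob zoom",(proj("scene",[.4315,.3295,.06])-[240,180])*4)
print(movel([.4315,.3295,.0455],v=.06,until_force=6),get_tcp_pos(),get_ft_force())
command_gripper(0.0)
print(get_grip_width()*88,get_ft_force(),get_tcp_pos(),get_time())
im=read_camera("scene");cv2.imwrite("pics/s3.png",cv2.resize(im[180:330,240:440],None,fx=4,fy=4)[:,:,::-1])
E
```

```text
finger tip zoom [423.7993 320.6596]
finger tip zoom [377.643  254.1393]
knob zoom [395.9026 321.1207]
False [0.4316 0.3296 0.0456] [0.9092 0.2973 0.7461]
23.490501903970713 [-0.4401  0.1299  1.2369] [0.4316 0.3296 0.0457] 7.1333
```

View pics/s3.png

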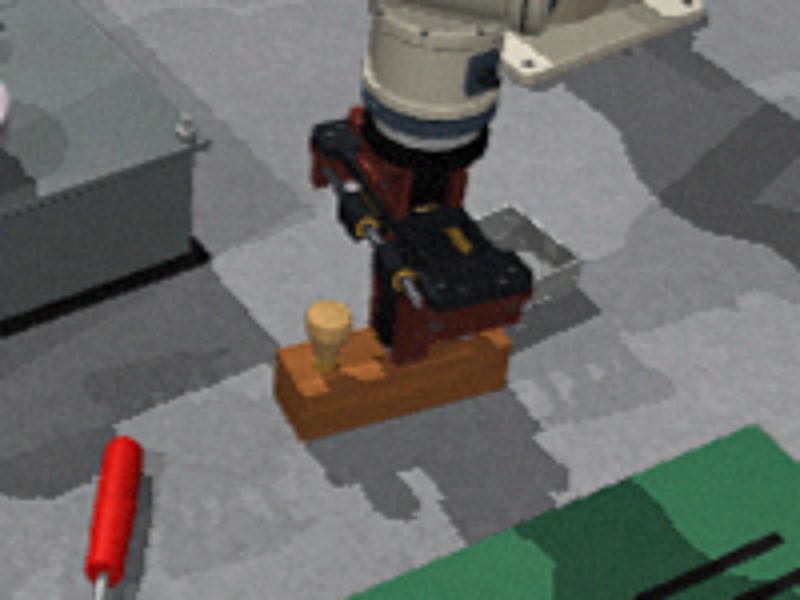

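```bash
python3 - <<'E'
from h import *
np.set_printoptions(precision=4,suppress=True)
movel([.4315,.3295,.20],v=.12)
print(get_grip_width()*88,get_ft_force())
move_pose([.528,-.168,.26],Q(-.481))
movel([.528,-.168,.195],v=.1)
print(get_time(),get_tcp_pos(),get_grip_width()*88,get_ft_force())
im=read_camera("scene");cv2.imwrite("pics/s4.png",im[:,:,::-1]);cv2.imwrite("pics/s4z.png",cv2.resize(im[90:240,140:340],None,fx=4,fy=4,interpolation=2)[:,:,::-1])
im=read_camera("top");cv2.imwrite("pics/t4.png",im[:,:,::-1]);cv2.imwrite("pics/t4z.png",cv2.resize(im[100:230,240:400],None,fx=5,fy=5,interpolation=2)[:600,:,::-1])
p=np.array(get_tcp_pos());print("foot scene zoom",(proj("scene",p-[0,0,.0346])-[140,90])*4,"bore",(proj("scene",[.528,-.168,.142])-[140,90])*4)
E
```

```text
23.589988610220416 [-0.1008  0.027  -1.5948]
11.275 [ 0.5284 -0.168   0.1954] 23.72160126601115 [ 0.7938  0.1745 -0.3179]
foot scene zoom [325.5628 267.3216] bore [327.8297 287.6052]
```

View pics/s4z.png

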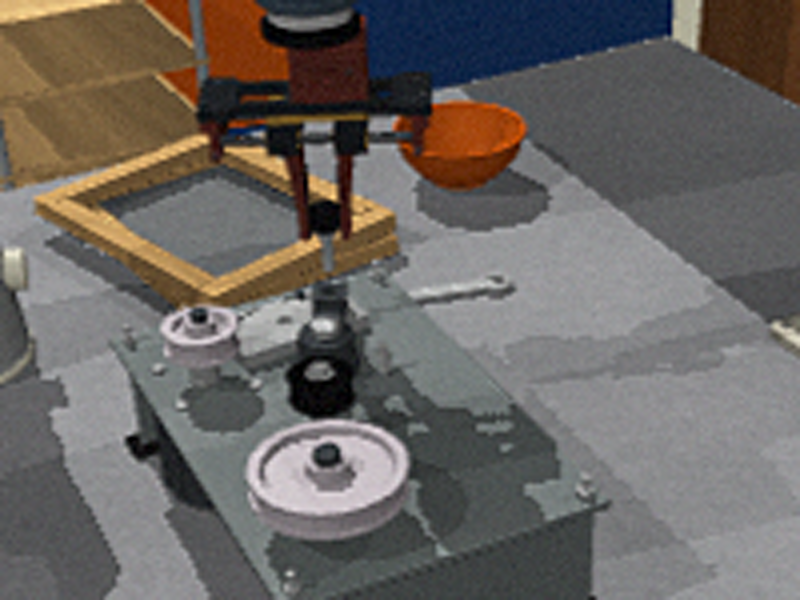

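View pics/t4z.png

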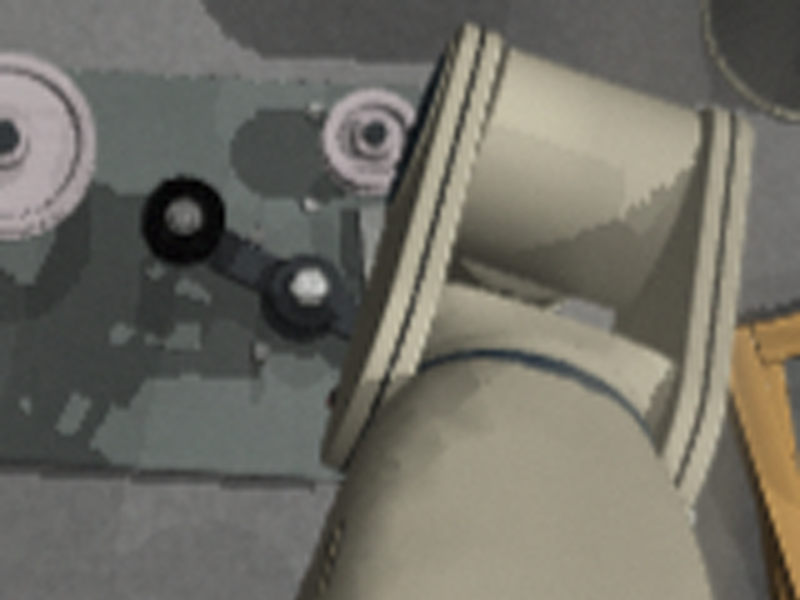

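```bash
python3 - <<'E'
from h import *
im=cv2.imread("pics/s4.png");cv2.imwrite("pics/s4y.png",cv2.resize(im[135:190,200:250],None,fx=11,fy=10,interpolation=0))
g=cv2.cvtColor(im,cv2.COLOR_BGR2GRAY)
for r in range(147,172): print(r,g[r,212:234])
E
```

```text
147 [118 123  97  50  30  14  19  12   0   5   6  11  61  45  32  49 167 143
  84  80  76  82]
148 [118 124  89  41  26  23  96  62  36  36  47  77 138  80  22  56  75  80
  79  86  82  85]
149 [117 119  98  60  38  61 182 139  97 100  89 119 136  74  34  65  86  86
  84  87  81  78]
150 [108 114 156 163 125 169 187 167 108  95  80  93  87  89  79  83  81  86
  78  87  62  89]
151 [128 152 183 182 180 179 178 190 127  95  89  85  84  88  85  87  83  82
  94  90 109 112]
152 [165 154 168 173 175 187 138  84  80  92  95  76  78  84  83  85  86 103
 108  96  86  89]
153 [153 152 172 180 137  90  81  80  83  97  94  80  99  91 107 111  96  89
  83  87  86  87]
154 [152 169 125  79  82  89  80  82  93 105  96  96 109  98  91  87  88  90
  87  89  83  98]
155 [116  77  78  80  83  82  83  75  91 108 101  79  82  89  84  89  88  81
  87  96  82 157]
156 [ 84  85  81  85  85  79  92  67  78 108 108  81  79  80  88  90  88  77
  68  67  81 105]
157 [ 80  81  84  79  88  63  80  85  92 108 103  86  87  84  81  73  69  81
  84  91 117 119]
158 [ 83  85  88  56  82  78  88  87  89  78  71  92  8
[... 574 characters left out ...]
6  92 144 135 134
 121 120 128 127]
165 [182 198 199 151 181 152  64  23  31  32  38  32  35  31  36 143 153 131
 128 127 126 131]
166 [187 185 187 192 189 159  77  28  35  34  37  35  34  29  27 135 165 144
 128 129 120 127]
167 [184 174 164 169 173 158  69  31  44  45  42  40  40  23  50  78 138 163
 152 132 111 103]
168 [181 176 168 171 171 153  73  60  72  74  71  63  57  32  52  86  80 149
 160 142 116 107]
169 [121 163 166 169 168 165 105 121 134 122 101  87  78  47  70  93  87 123
  98  80 103 111]
170 [114 154 166 162 163 125 184 195 194 216 185 132  83  44  63  85  88  87
  91  88 101 108]
171 [174 179 188 139  59 105 192 198 202 211 220 153  85  46  24  50  89  94
  89  86  98 126]
```

View pics/s4y.png

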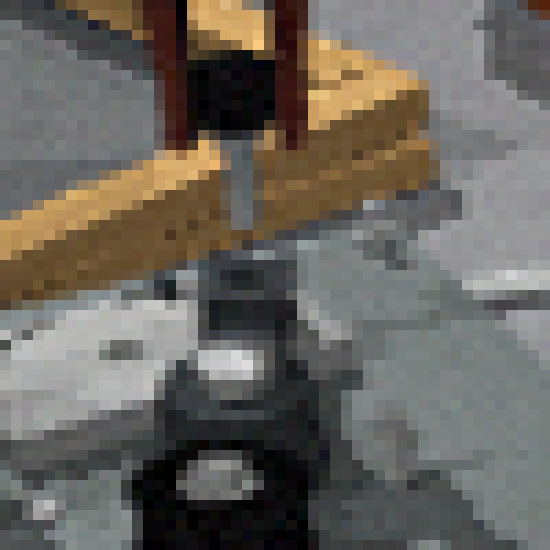

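```bash
python3 - <<'E'
from h import *
np.set_printoptions(precision=4,suppress=True)
for a in[(321.3,169.2),(321.6,169.0),(321.9,168.8)]:print(tri(a,(221.6,162.6)),tri(a,(221.9,162.5)))
print(onz("scene",(221.7,162.6),.142),onz("scene",(221.7,157.6),.161))
print("lock scene tri",end=" ")
E
```

```text
(array([ 0.5283, -0.1679,  0.1392]), np.float64(0.0023525964025883327)) (array([ 0.5278, -0.1676,  0.1397]), np.float64(0.001453643395782921))
(array([ 0.5285, -0.1686,  0.1391]), np.float64(0.001382069431641612)) (array([ 0.528 , -0.1682,  0.1396]), np.float64(0.0004833107434262275))
(array([ 0.5287, -0.1692,  0.1389]), np.float64(0.00041138024442224246)) (array([ 0.5282, -0.1689,  0.1394]), np.float64(0.0004871818811522814))
[ 0.5307 -0.1642  0.142 ] [ 0.5298 -0.1632  0.161 ]
lock scene tri
```

```bash
python3 - <<'E'
from h import *
np.set_printoptions(precision=4,suppress=True)
c=np.array([.528,-.168])
offs=[(0,0)]+[(1.3*np.cos(a),1.3*np.sin(a)) for a in np.arange(6)*np.pi/3]+[(2.4*np.cos(a),2.4*np.sin(a)) for a in np.arange(9)*np.pi*2/9]
movel([*c,.181],v=.06)
for o in offs:
    if get_time()>26: break
    q=c+np.array(o)/1000
    movel([*q,.1795],v=.03)
    hit=movel([*q,.168],v=.02,until_force=4)
    p=np.array(get_tcp_pos());print(o,hit,p,get_ft_force(),get_time())
    if not hit or p[2]<.1705: print("IN");break
E
```

```text
(0, 0) False [ 0.5284 -0.1682  0.168 ] [ 4.0256 -1.5801 -1.9134] 12.7333
IN
```

```bash
python3 - <<'E'
from h import *
np.set_printoptions(precision=4,suppress=True)
c=np.array([.5287,-.1683])
movel([*c,.167],v=.02);print(get_ft_force(),get_tcp_pos())
hit=movel([*c,.1585],v=.02,until_force=5)
print(hit,get_ft_force(),get_tcp_pos(),get_time())
im=read_camera("scene");cv2.imwrite("pics/s5y.png",cv2.resize(im[135:190,200:250],None,fx=11,fy=10,interpolation=0)[:,:,::-1])
E
```

```text
[ 2.0496 -0.5922 -0.4669] [ 0.5286 -0.1683  0.1669]
False [ 2.2853 -1.7189 -2.3464] [ 0.5286 -0.1683  0.1583] 13.5583
```

View pics/s5y.png

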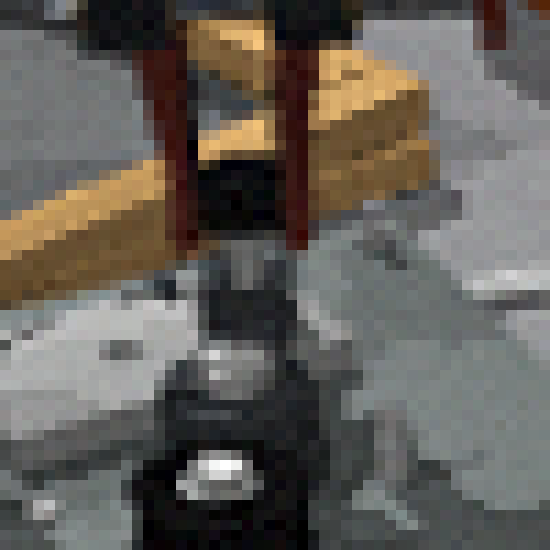

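The pin now stands in the boss, with the knob at zoomed (240,195) and the collar just above the boss at (245,260). Next I'll let it down onto the plate and release it.

```bash
python3 - <<'E'
from h import *
np.set_printoptions(precision=4,suppress=True)
print(movel([.529,-.1684,.1568],v=.01,until_force=3),get_ft_force(),get_tcp_pos())
command_gripper(.45)
movel([.529,-.1684,.24],v=.1)
im=read_camera("scene");cv2.imwrite("pics/s6y.png",cv2.resize(im[135:190,200:250],None,fx=11,fy=10,interpolation=0)[:,:,::-1])
# wheel, opened 62 mm
command_gripper(.74)
move_pose([.5995,-.0315,.24],Q(-.481))
print(get_time(),get_tcp_pos(),get_ft_force())
for n in("scene","top"):
    im=read_camera(n);cv2.imwrite(f"pics/{n}7.png",im[:,:,::-1])
    x,y=(140,90) if n=="scene" else (210,90)
    cv2.imwrite(f"pics/{n}7z.png",cv2.resize(im[y:y+150,x:x+200],None,fx=4,fy=4,interpolation=2)[:,:,::-1])
E
```

```text
True [-0.8781 -0.0236  4.458 ] [ 0.5288 -0.1683  0.1566]
16.675 [ 0.599  -0.0319  0.2397] [-1.1522 -0.636   0.1795]
```

View pics/s6y.png

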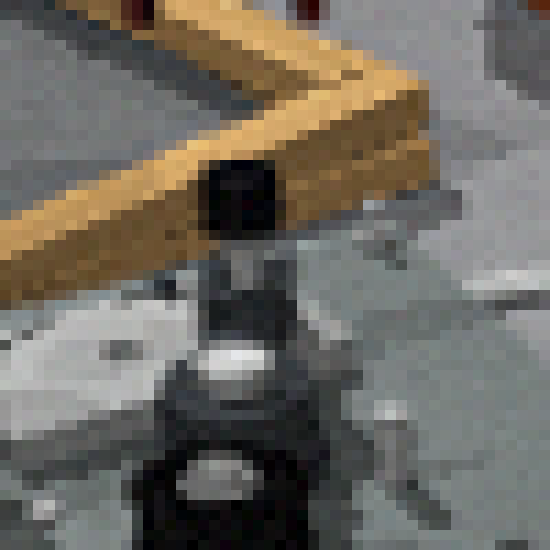

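View pics/scene7z.png

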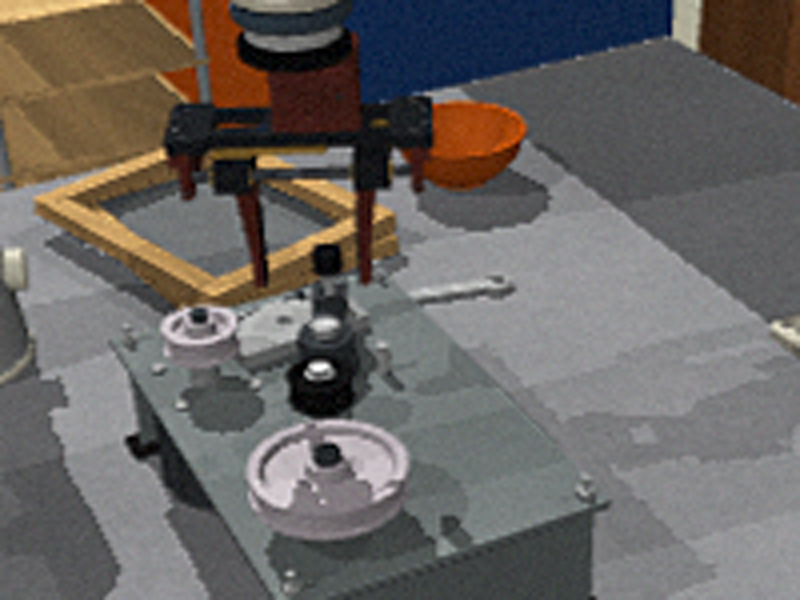

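View pics/top7z.png

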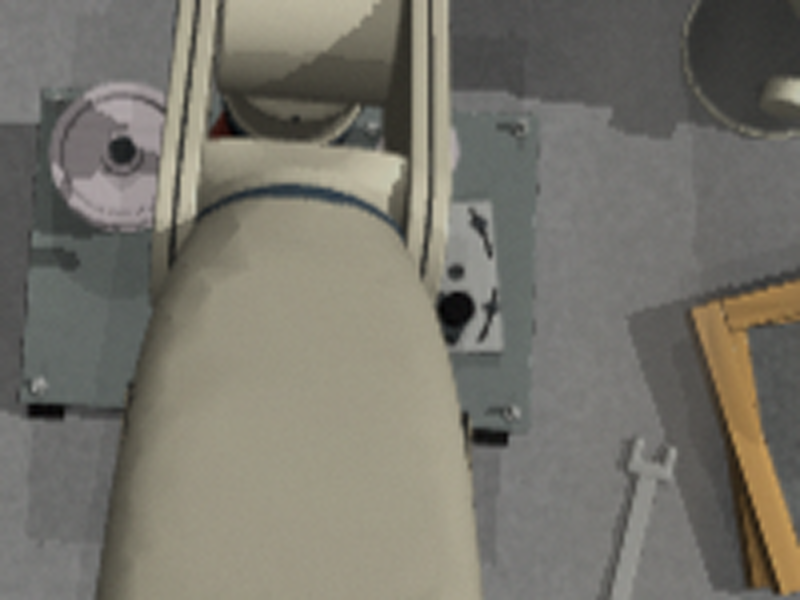

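```bash
python3 - <<'E'
from h import *
np.set_printoptions(precision=4,suppress=True)
print(movel([.5993,-.0318,.165],v=.08,until_force=6))
print(movel([.5993,-.0318,.139],v=.04,until_force=5),get_tcp_pos(),get_ft_force())
im=read_camera("scene");cv2.imwrite("pics/s8.png",cv2.resize(im[90:240,140:340],None,fx=4,fy=4,interpolation=2)[:,:,::-1])
print(get_time())
E
```

```text
False
False [ 0.5994 -0.0318  0.139 ] [-0.0621  0.443  -0.1114]
18.7167
```

View pics/s8.png

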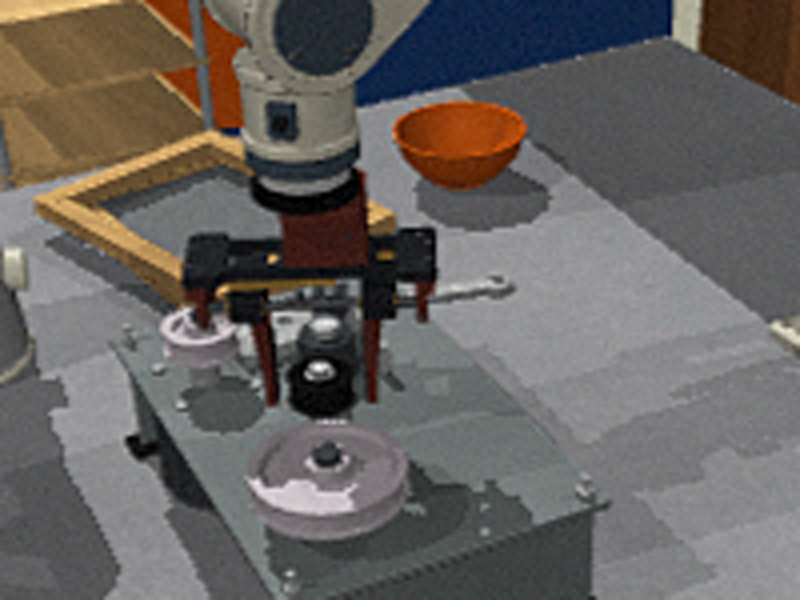

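The fingers straddle the wheel, which sits centred between them at zoomed (320,385). I'll grip it and sweep gently.

```bash
cat >> h.py <<'E'
U0=np.arctan2(.136,.071);W0=np.array([.5993,-.0318]);P=W0-.085*np.array([np.cos(U0),np.sin(U0)])
def wp(a,z=.139): return [*(P+.085*np.array([np.cos(U0+a),np.sin(U0+a)])),z]
def ang():
    p=np.array(get_tcp_pos())[:2]-P;return np.arctan2(p[1],p[0])-U0
def ft():
    a=U0+ang();f=np.array(get_ft_force());return f[:2]@[-np.sin(a),np.cos(a)],f[:2]@[np.cos(a),np.sin(a)]
E
python3 - <<'E'
from h import *
np.set_printoptions(precision=4,suppress=True)
command_gripper(0.)
print("w",get_grip_width()*88,"ft",ft(),get_tcp_pos(),get_time())
for a in np.arange(.06,.391,.066):
    hit=movel(wp(a),v=.035,until_force=9)
    print(round(a,3),hit,"ang %.3f"%ang(),"ft %.1f %.1f"%ft(),"t %.1f"%get_time())
    if hit: break
im=read_camera("top");cv2.imwrite("pics/t9.png",cv2.resize(im[90:240,210:410],None,fx=4,fy=4,interpolation=2)[:,:,::-1])
E
```

```text
w 49.57829768717196 ft (np.float64(-4.293721251994516), np.float64(-0.9235724151754326)) [ 0.6002 -0.0321  0.1393] 19.1083
0.06 False ang 0.053 ft -4.2 -0.1 t 19.4
0.126 False ang 0.120 ft -4.9 -1.4 t 19.7
0.192 False ang 0.185 ft -5.5 -2.1 t 20.0
0.258 False ang 0.250 ft -5.8 -1.8 t 20.3
0.324 False ang 0.314 ft -6.7 -3.8 t 20.6
0.39 False ang 0.378 ft -5.3 -3.2 t 20.9
```

View pics/t9.png

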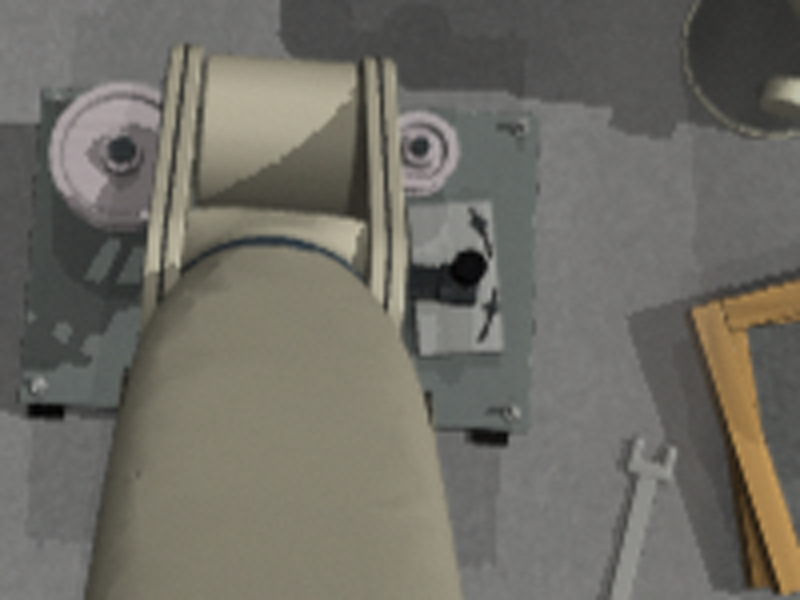

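The pin rode along with the arm (knob at zoomed (467,268)), and the arm is at about 0.38 rad. Next I'll feel forward in fine steps.

```bash
python3 - <<'E'
from h import *
h=[]
for a in np.r_[np.arange(.41,.50,.02),np.arange(.51,.70,.01)]:
    hit=movel(wp(a),v=.01,until_force=4)
    f=np.mean([ft() for _ in range(1)],axis=0);h.append(f[0])
    exp=-(.35+.5*a)/.085
    print("%.3f %s ang %.3f ft %.1f fr %.1f exp %.1f t %.1f"%(a,hit,ang(),f[0],f[1],exp,get_time()))
    if hit or f[0]<exp-3: break
im=read_camera("top");cv2.imwrite("pics/t10.png",cv2.resize(im[90:240,210:410],None,fx=4,fy=4,interpolation=2)[:,:,::-1])
im=read_camera("scene");cv2.imwrite("pics/s10.png",cv2.resize(im[90:240,140:340],None,fx=4,fy=4,interpolation=2)[:,:,::-1])
E
```

```text
0.410 False ang 0.395 ft -6.7 fr -3.8 exp -6.5 t 21.3
0.430 False ang 0.414 ft -7.0 fr -3.8 exp -6.6 t 21.6
0.450 False ang 0.434 ft -7.2 fr -3.6 exp -6.8 t 21.9
0.470 False ang 0.454 ft -7.6 fr -3.7 exp -6.9 t 22.3
0.490 False ang 0.473 ft -7.1 fr -4.7 exp -7.0 t 22.6
0.510 False ang 0.493 ft -7.0 fr -3.9 exp -7.1 t 22.9
0.520 False ang 0.503 ft -6.7 fr -4.2 exp -7.2 t 23.1
0.530 False ang 0.512 ft -6.9 fr -4.9 exp -7.2 t 23.4
0.540 False ang 0.522 ft -6.8 fr -5.0 exp -7.3 t 23.6
0.550 False ang 0.532 ft -7.6 fr -3.8 exp -7.4 t 23.9
0.560 False ang 0.541 ft -6.7 fr -5.5 exp -7.4 t 24.1
0.570 False ang 0.551 ft -7.6 fr -5.3 exp -7.5 t 24.4
0.580 False ang 0.560 ft -7.8 fr -5.0 exp -7.5 t 24.6
0.590 False ang 0.570 ft -7.3 fr -4.8 exp -7.6 t 24.9
0.600 False ang 0.579 ft -8.3 fr -5.0 exp -7.6 t 25.1
0.610 False ang 0.583 ft -9.2 fr -4.5 exp -7.7 t 25.4
0.620 False ang 0.586 ft -11.7 fr -5.3 exp -7.8 t 25.6
```

View pics/t10.png

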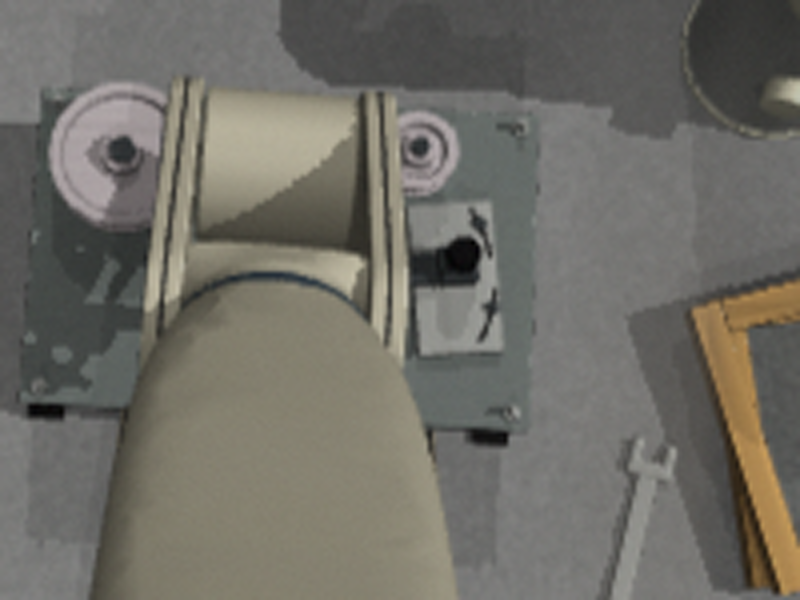

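View pics/s10.png

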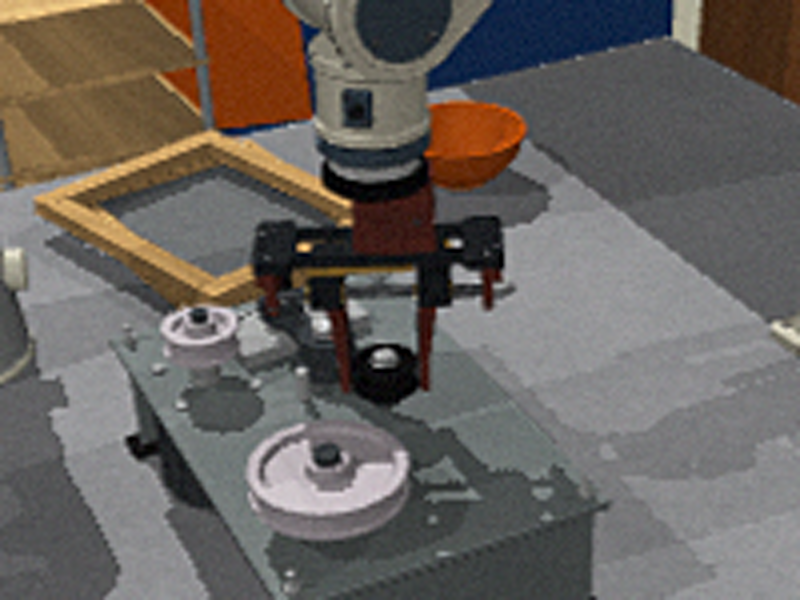

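The arm stopped following the command at about 0.58 rad and the force rose 4 N above the spring line, so the pin has caught. That matches the 0.58 rad I got from the picture. Now I'll ease back and look for the spring load leaving the gripper.

```bash
python3 - <<'E'
from h import *
for a in np.arange(.605,.50,-.01):
    hit=movel(wp(a),v=.01,until_force=8)
    wait(.1)
    f=ft()
    print("%.3f %s ang %.3f ft %.1f fr %.1f t %.1f"%(a,hit,ang(),f[0],f[1],get_time()))
    if f[0]>-1.5: break
im=read_camera("top");cv2.imwrite("pics/t11.png",cv2.resize(im[90:240,210:410],None,fx=4,fy=4,interpolation=2)[:,:,::-1])
E
```

```text
0.605 False ang 0.580 ft -9.0 fr -4.7 t 26.1
0.595 False ang 0.573 ft -7.3 fr -4.4 t 26.5
0.585 False ang 0.564 ft -8.1 fr -5.1 t 26.8
0.575 False ang 0.554 ft -7.4 fr -5.1 t 27.2
0.565 False ang 0.545 ft -7.5 fr -4.0 t 27.5
0.555 False ang 0.536 ft -7.7 fr -5.0 t 27.9
0.545 False ang 0.526 ft -7.3 fr -3.8 t 28.2
0.535 False ang 0.516 ft -7.7 fr -4.6 t 28.6
0.525 False ang 0.512 ft -5.8 fr -4.2 t 28.9
0.515 False ang 0.508 ft -3.9 fr -4.6 t 29.3
0.505 False ang 0.506 ft -1.5 fr -5.2 t 29.6
```

```bash
python3 - <<'E'
from h import *
movel(wp(.497),v=.01,until_force=8);wait(.1);print(ang(),ft())
movel([*(np.array(wp(.497))[:2]),.139],v=.01)
p=np.array(get_tcp_pos())
command_gripper(.74)
movel([p[0],p[1],.2],v=.06,until_force=8)
movel([p[0],p[1],.30],v=.15)
move_pose([.45,.15,.33],Q(-.2))
print(get_time(),get_tcp_pos(),get_ft_force())
for n in("scene","top"):
    im=read_camera(n);cv2.imwrite(f"pics/{n}12.png",im[:,:,::-1])
    x,y,w,h=(165,130,80,60) if n=="scene" else (250,115,100,75)
    cv2.imwrite(f"pics/{n}12z.png",cv2.resize(im[y:y+h,x:x+w],None,fx=8,fy=8,interpolation=2)[:,:,::-1])
E
```

```text
0.504070506162698 (np.float64(-0.0460277225952627), np.float64(-5.21688659810844))
33.5583 [0.45037341 0.14958969 0.32957785] [ 0.38543904  0.30451283 -0.14538859]
```

View pics/scene12z.png

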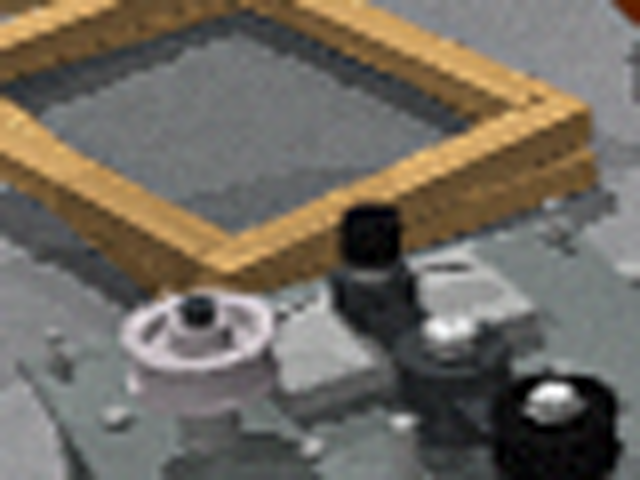

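View pics/top12.png

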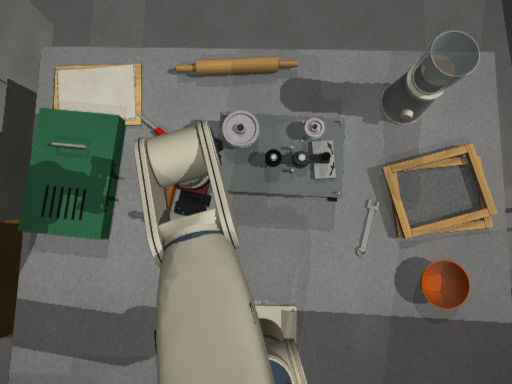

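```bash
python3 - <<'E'
from h import *
np.set_printoptions(precision=4,suppress=True)
t=cv2.imread("pics/top12.png")[:,:,::-1].copy();s=cv2.imread("pics/scene12.png")[:,:,::-1].copy()
g=cv2.cvtColor(s,cv2.COLOR_RGB2GRAY);print(g[153:172,205:219])
a=blob(t,325,157,7,0,28);b=blob(s,211,159,6,0,28);print(a,b,tri(a[0],b[0]))
w=blob(t,273,157,8,120,255);p=blob(t,301,157,6,120,255);print(w[0],p[0])
x=onz("top",w[0],.1655);v=x[:2]-P;print("arm angle",np.arctan2(v[1],v[0])-U0)
s0=cv2.imread("pics/scene7.png")[:,:,::-1].copy();t0=cv2.imread("pics/top7.png")[:,:,::-1].copy()
a0=blob(t0,324,167,7,0,28);b0=blob(s0,221,154,6,0,28);print("before",a0,b0,tri(a0[0],b0[0]))
E
```

```text
[[102 112 131 133 159 165 155 155 155 165 179 138  83  75]
 [126 177 176 166 148 152 148 154 171 125  82  79  79  74]
 [162 159 156 146  95  70  68  76  75  75  87  84  86  79]
 [155 151 122  42   4   5   1   6   4  28  79  84  83  90]
 [142 171  99  10  12  14  16  15  22  29  76  86  65  76]
 [128  98  44   9  19  19  19   3  16   6  50  81  85  84]
 [ 80  88  52  11  14   6  14  14   3   1  75  89  88  88]
 [ 81  87  43  11   9  12  18   7  13   0  77  78  89  80]
 [ 86  87  47   8   5   8   1  10   1   2  71  73  96 112]
 [ 92  88  62  24   9   6   0  14  10  25  84 148 165 183]
 [ 71  74  72  59  47  40  38  33  38  46  44 138 147 114]
 [ 87  58  58  68 102 116 105  99  72  36  50  52 117 178]
 [129  60  29  52  48  64  66  62  39  30  30  24 127 179]
 [169  89  20  40  39  30  34  42  39  34  23  15 108 155]
 [194 101  16  35  38  37  31  28  35  37  29  18 103 156]
 [194 105  28  33  34  30  33  22  35  44  41  34  61 131]
 [173 152  90  34  22  30  44  42  44  40  42  36  28  80]
 [172 183 141  75  33  21  39  38  38  46  42  37  59 169]
 [169 170 178 142  71  40  37  36  39  34  49  58  79 166]]
(array([324.6426, 156.3758]), array([319.2, 152.7,  10.8,   8.5]), np.float64(61.083333333333336)) (array([210.9366, 159.1682]), array([207.7, 156. ,   7.5,   7.5]), np.float64(47.47222222222222)) (array([ 0.5627, -0.1743,  0.1593]), np.float64(0.001326635364124882))
[273.3994 156.5102] [301.5673 156.8497]
arm angle 0.5073754550115459
before (array([323.3889, 167.0337]), array([319.7, 163.3,   8.5,   8.7]), np.float64(53.388888888888886)) (array([221.3949, 154.5242]), array([218.2, 151.3,   7.3,   7.3]), np.float64(46.05555555555555)) (array([ 0.528 , -0.1682,  0.1696]), np.float64(0.00013701278107625887))
```

```bash
python3 - <<'E'
from h import *
np.set_printoptions(precision=3,suppress=True)
B=lambda a:P-.07*np.array([np.cos(U0+a),np.sin(U0+a)])
print(B(0),B(.507))
bias=np.array([221.3949,154.5242])-proj("scene",[*B(0),.171]);biast=np.array([323.389,167.034])-proj("top",[*B(0),.171])
print("bias",bias,biast)
for z in(.160,.163,.166,.171): print(z,proj("scene",[*B(.507),z])+bias,"obs 210.94 159.17", proj("top",[*B(.507),z])+biast,"obs 324.64,156.38")
E
```

```text
[ 0.528 -0.169] [ 0.562 -0.177]
bias [0.069 0.55 ] [-0.419 -0.07 ]
0.16 [211.083 159.129] obs 210.94 159.17 [325.362 156.377] obs 324.64,156.38
0.163 [211.008 158.322] obs 210.94 159.17 [325.546 156.156] obs 324.64,156.38
0.166 [210.932 157.513] obs 210.94 159.17 [325.731 155.933] obs 324.64,156.38
0.171 [210.806 156.161] obs 210.94 159.17 [326.041 155.56 ] obs 324.64,156.38
```

The knob's row in the scene view (159.17) matches fully home (159.13), against 158.3 for 3 mm high. The arm holds at 0.507 rad with the robot clear, so I'm handing in.

```bash
python3 - <<'E'
from h import *
a=cv2.cvtColor(cv2.imread("pics/scene0.png"),6).astype(int)
im=read_camera("scene");cv2.imwrite("pics/s13.png",im[:,:,::-1])
t=cv2.imread("pics/top0.png");t2=read_camera("top")
r=lambda m:cv2.inRange(m,(150,0,0),(255,70,70))
for m in(cv2.imread("pics/scene0.png")[:,:,::-1].copy(),im):
    print("screwdriver",np.argwhere(r(m)[280:330,255:280]).mean(0))
job_done();print(get_time())
E
```

```text
screwdriver [24.83665339 12.62151394]
screwdriver [24.67886179 12.66260163]
the job is handed in; nothing more can be done
the job is handed in; nothing more can be done
```

View pics/s13.png

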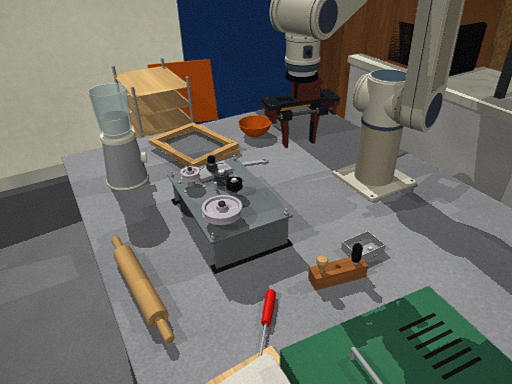

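The locking pin is fully home through the arm's tail and into the lock plate, and it alone holds the arm at about 0.51 rad. I handed the job in at about 34 s of the 72 s; the station gives no verdict.

**What I did:** I pulled the pin from the middle hole of the tool block, and it went into the tail hole on the first try. I then gripped the idler wheel and turned the arm slowly until it met resistance at about 0.58 rad. That was about 4 N above the spring at the wheel, so I stopped there. I eased back with the wheel still gripped; the load on the gripper fell to zero at about 0.505 rad, and only then did I let go.

**Last checks:**
- **Pin seated:** the knob's height in the scene picture matches fully home, and it would sit visibly higher if it were 3 mm short. The two cameras together put the knob at 159 mm against 160 mm expected.
- **Arm held:** with the robot clear, the top picture gives 0.507 rad, which agrees with the force reading.
- **Bystanders:** in the last picture the nut driver, bradawl, nut tray, spanner and screwdriver look where they were. I only measured the screwdriver, which had not moved.
- **One disagreement:** the knob is 0.7 pixel (about 2 mm) off in column in the top view, and the two cameras' sight lines miss each other by 1.3 mm. I put this down to edge blur where the knob merges with the dark boss, or to a slight lean of the pin.

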